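Close the cutter tin with its tuck-under cover

TASK

Close the steel tin of nested pastry cutters with its blue cover: tilt the cover, tuck one end under the tin's overhanging lip, then level it so that it lies flat on the ledge inside the tin, and let go. Leave the longer yellow cover, which belongs to another tin, where it lies.

Things in the scene. Friction and masses are not known exactly. Their poses are not given: they have to be found in the camera images.
- blue_cover_grip (a point): Blue cover, loose, about 0.2 kg, flat on the table: plate 122 (own x) x 106 (y) x 6 mm; on top, on two posts, a black bar handle 70 mm long (x), 16 wide (y), 16 high: grasp it across its middle from above. This point: the bar's centre, over the plate's centre, 44 mm above the plate's underside; z up out of the plate. Its +x and -x ends are alike; either may go under the lip.
- yellow_cover_grip (a point): Yellow cover, loose, made like the blue one but 152 x 106 mm: too long for this tin, to be left alone. This point: its bar's centre, 44 mm above its underside. One cover lies left of the tin, one right; which is where varies.
- tin_seat (a point): Open steel tin, fixed, 148 (x) x 128 (y) mm outside; the ring cutters in it stay below the ledge. Cavity 142 (x) x 122 (y) mm with a level ledge all round, 42 mm above the table, on which the cover lies (10 mm play each way in x, 8 in y). This point: cavity centre at ledge height; x toward the lip end, z up. Walls at the -x end and both sides rise 24 mm above the ledge.
- lip_edge (a point): Middle of the lip's free lower edge, 39 mm from tin_seat along its x, 28 mm above the ledge; same axes. The lip, 4 mm thick, roofs the last 32 mm of the cavity at the +x end over its whole width. A level cover does not pass it; one tilted about 20 degrees, lip end down, goes in. Once the cover is closed, its bar (44 mm above the ledge) stands clear above the lip and walls.

How it is judged (in metres and radians):
At the end, for the whole second after the job is handed in: The blue cover lies on the tin's ledge, one end under the lip: bar centre within 15 mm of the cavity's centre along x and y and 38 to 50 mm above the ledge, level within about 10 degrees, its length within 14 degrees of the tin's x. The yellow cover is within 30 mm of where it started (z of blue_cover_grip in the frame of tin_seat between 0.038 and 0.05 m and x of blue_cover_grip in the frame of tin_seat between -0.015 and 0.015 m and y of blue_cover_grip in the frame of tin_seat between -0.015 and 0.015 m and angle between blue_cover_grip's own z axis and vertical below 0.17 rad and angle between the x axis of blue_cover_grip and the x axis of tin_seat, either way round below 0.25 rad and distance of yellow_cover_grip from where it was at the start of the episode below 0.03 m); the robot touches nothing.
It fails at once if the yellow cover is lifted or pushed away (distance of yellow_cover_grip from where it was at the start of the episode above 0.03 m).
It also fails if it takes over 37 s, if anything falls off the work surface, if the arm or the gripper's body presses on something with over 40 N, if the wrist force passes 120 N, or if a joint passes its speed limit or range.

ROBOT

A 6-joint arm with a two-finger parallel gripper is mounted at the origin on the work surface; the furniture and walls round the work are solid. World frame = base frame: x ahead of the robot, y to its left, z up, the work surface at z = 0. Lengths are in m, angles in degrees, forces in N, time in s.
With the tool pointing down it reaches from about 0.35 to 0.925 m from the base axis. Payload 6.4 kg.
Tool frame: the origin (TCP) lies at the very end of the fingers, on their centre line; the grasp point (between the pads) lies 19 mm behind it; z points along the fingers, y is the direction in which the jaws open and shut (so a half turn about z gives the same grasp; the last joint's range is limited). The gripper opens to 85 mm and grips with 20 to 120 N. Pads are 22 mm wide; open, the fingers measure 114 mm over their backs; the gripper's body (76 mm by 85 mm) begins 54 mm behind the grasp point. The pads swing forward as they close: fully open they stand 13 mm farther back than shut.
Start: joints at [55.915, 14.043, 89.255, -0, 76.702, -9.975], TCP at [0.266, 0.593, 0.231] pointing down, gripper open.
Joint ranges: [-179.41, 179.41], [-58.25, 129.5], [7.25, 145.43], [-54.29, 234.29], [11.92, 165.04], [-157.13, 157.13]. Speed limits (degrees/s): [147.25, 147.25, 180, 180, 180, 180].

INTERFACE

Orientations are given as a 3x3 rotation matrix whose columns are the frame's x, y, z axes.
In Python, from cell import r gives the robot as it stands.
- The arm moves only by the tool drive_tool, never from a script. Its argument "series" is a list of rows, each a list of 7 numbers: the turn, a rotation vector about the world's x, y, z in degrees, then the shift along the world's x, y, z in mm, then the opening, from 0 (shut) to 1 (fully open). In form: [[rx, ry, rz, x, y, z, gripper], ...]. A call has 1 to 5 rows; each row is the pose to reach, as a shift and turn from the pose commanded when the call began; what a row does not reach only later rows make up. A row lasts 1/12 s, in which the tool goes at most 41.7 mm and 7.16 degrees, less where a joint would pass 70% of its speed; a pose out of reach is approached as far as the arm can. A call with a gripper value outside its range is refused whole. The fingers move at their own pace and stop on an object; the grip force is fixed at half the most. Time passes only in rows, so rows that repeat a pose let the fingers close. It gives the time, the measured TCP pose, the force and the opening at its end, in the units of the state.
- r.state(): the state, without advancing time (a new reading comes with each control period).
- r.get_image(name): name is "scene" or "top"; returns a dict with "image" (400x640x3 uint8, red, green, blue), "range_z" (400x640 float32, m along the optical axis (not along the pixel's ray), 0 where there is no reading), "intrinsics" (3x3 intrinsics, pixels), "eye" and "rotation" of the camera in the world. Camera axes: x right, y up, looking along -z (the intrinsics and any distortion apply to the point x, -y, -z); pixel columns grow to the right and rows downward; lengths in m; the calibration is good to about 2 mm. A picture is of the moment at which its call begins.
- r.hand_in(): hands the job in, once; it reports no verdict.
The state is a dict: "time_s": time; "qpos": joint angles; "joint_velocities": joint speeds; "joint_torque": joint torques, N m; "tcp_pos": TCP position; "ee_rot": TCP orientation; "force": force on the tool from outside, world axes, zero at the start; "torque": the same for the moment, N m; "grip_width": finger opening in m.
Only numpy, scipy, OpenCV 4.12 (cv2) and the standard library are available. Lean on these libraries where they do the work, as an engineer would, in place of code of your own. Each camera call takes 0.05 s, during which the arm holds its last target. There are 200 camera calls.

## Working session

There is one attempt and no reset: what is moved stays moved. The work goes in short steps, Python scripts to look and compute and a tool call to move; the robot and the scene stay as the last step left them, time stands still between calls to the robot, and variables do not carry over. Pictures are saved under pics/ and viewed, about 8 in all and at most 12, crops included, and the job is handed in when it is done.

Besides the shell and the picture viewer there is one more tool, called after "Call:" as name(argument=value, ...) on one line, values as JSON. drive_tool: Moves the arm, as the interface text tells. Its arguments: {"type":"object","properties":{"series":{"type":"array"}},"required":["series"]}

```bash
mkdir -p pics
cat > h.py <<'E'
import numpy as np, cv2
from cell import r
def snap(n,fn=None):
    d=r.get_image(n)
    if fn: cv2.imwrite('pics/'+fn,d['image'][:,:,::-1])
    return d
def cloud(d):
    K=d['intrinsics'];z=d['range_z'];v,u=np.mgrid[:400,:640]
    p=np.stack([(u-K[0,2])/K[0,0]*z,-(v-K[1,2])/K[1,1]*z,-z],-1)
    return p@np.array(d['rotation']).T+np.array(d['eye'])
E
python3 - <<'E'
from h import *
a=snap('scene');b=snap('top')
cv2.imwrite('pics/1.png',cv2.resize(np.hstack([a['image'],b['image']])[:,:,::-1],(800,250),interpolation=cv2.INTER_AREA))
cv2.imwrite('pics/2.png',b['image'][:,:,::-1])
for d in(a,b):print(d['eye'],d['rotation'],d['intrinsics'])
for n,d in(('s',a),('t',b)):
    P=cloud(d);h=cv2.cvtColor(d['image'],cv2.COLOR_RGB2HSV)
    for c,lo,hi in(('blue',95,130),('yel',20,35)):
        m=(h[...,0]>=lo)&(h[...,0]<=hi)&(h[...,1]>110)&(h[...,2]>50)&(d['range_z']>0)
        nn,l,s,_=cv2.connectedComponentsWithStats(m.astype(np.uint8))
        for k in range(1,nn):
            if s[k,4]>150:
                q=P[l==k];print(n,c,s[k],np.median(q,0).round(3),q.min(0).round(3),q.max(0).round(3), cv2.minAreaRect((q[:,:2]*1000).astype(np.float32)))
E
```

```text
[-0.08706424 -0.71265425  0.67265396] [[ 0.76181874  0.36228333 -0.53701303]
 [-0.64761925  0.40689587 -0.64422439]
 [-0.01488337  0.83856219  0.54460256]] [[512.52495712   0.         322.45367954]
 [  0.         512.52495712 197.88718334]
 [  0.           0.           1.        ]]
[ 0.38531825 -0.01382565  1.12242783] [[-0.01773132  0.9937353  -0.11034379]
 [-0.9994294  -0.01444251  0.03053341]
 [ 0.02874848  0.11082222  0.99342436]] [[456.16266802   0.         319.94603745]
 [  0.         456.16266802 207.75745993]
 [  0.           0.           1.        ]]
s blue [ 343  268   82   62 2300] [ 0.43  -0.264  0.007] [ 0.371 -0.316 -0.001] [ 0.511 -0.188  0.054] ((441.6846618652344, -251.90719604492188), (124.004638671875, 105.97985076904297), 13.69422435760498)
s yel [170 134  26  14 268] [0.389 0.401 0.099] [0.36  0.378 0.081] [0.422 0.444 0.103] ((390.839111328125, 408.4745178222656), (61.70513153076172, 60.89812088012695), 41.275146484375)
s yel [ 213  182   76   41 1334] [0.425 0.17  0.007] [ 0.356  0.069 -0.001] [0.52  0.238 0.066] ((442.674560546875, 153.28953552246094), (152.36798095703125, 170.87513732910156), 8.4165620803833)
t blue [ 376  205   54   57 1855] [ 0.443 -0.244  0.008] [ 0.376 -0.316 -0.003] [ 0.513 -0.186  0.055] ((444.2894592285156, -250.1140594482422), (121.53303527832031, 107.18293762207031), 13.835149765014648)
t yel [ 198  203   53   69 2470] [0.441 0.183 0.008] [ 0.36   0.123 -0.003] [0.524 0.25  0.057] ((441.8006591796875, 186.79840087890625), (151.67405700683594, 105.04361724853516), 9.81381893157959)
t yel [ 98 244  30  29 590] [0.398 0.415 0.1  ] [0.364 0.384 0.089] [0.425 0.445 0.108] ((394.90625, 414.5452575683594), (60.14474868774414, 61.584468841552734), 76.47901916503906)
```

View pics/1.png

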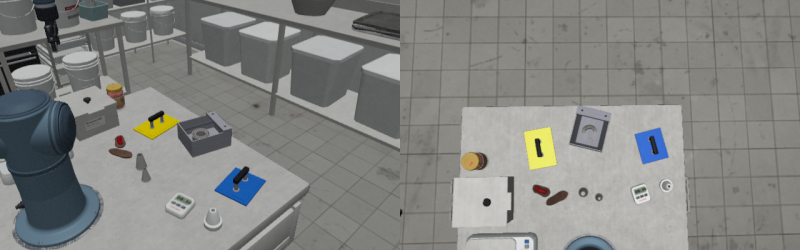

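View pics/2.png

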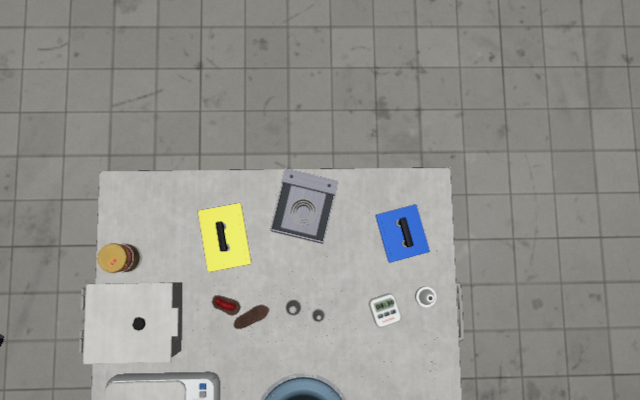

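The pictures show the blue cover right of the tin at top-view pixel (403,233), and the yellow cover left of it at (223,237). The tin is at (305,205), with its lip at the far end (image top). Next I'll measure the tin and the blue bar.

Run:
```python
from h import *
for n in('top','scene'):
    d=snap(n);P=cloud(d);h=cv2.cvtColor(d['image'],cv2.COLOR_RGB2HSV)
    X=P[...,0];Y=P[...,1];Z=P[...,2];ok=d['range_z']>0
    def box(m,t):
        q=P[m];(c,s,a)=cv2.minAreaRect((q[:,:2]*1000).astype(np.float32));print(n,t,len(q),np.round(c,1),np.round(s,1),round(a,2),'z',np.percentile(q[:,2],[5,50,95]).round(4))
    R=ok&(X>.4)&(X<.65)&(Y>-.1)&(Y<.11)
    print(np.histogram(Z[R],np.arange(0,.1,.006)))
    box(R&(Z>.056)&(Z<.085),'rim+lip')
    box(R&(Z>.066)&(Z<.085),'lip')
    B=ok&(X>.36)&(X<.53)&(Y<-.17)&(Y>-.33)
    box(B&(Z>.038)&(Z<.065),'bar'); box(B&(h[...,1]>110)&(Z<.02),'plate')
    Y_=ok&(X>.36)&(X<.53)&(Y>.11)&(Y<.26)&(Z>.038)&(Z<.065);box(Y_,'ybar')
print(r.state())
```

```text
(array([3354,  602,   19,   19,   24,   27,  408,  705,   35,   13,   47,
        204,  739,   83,    0,    0]), array([0.   , 0.006, 0.012, 0.018, 0.024, 0.03 , 0.036, 0.042, 0.048,
       0.054, 0.06 , 0.066, 0.072, 0.078, 0.084, 0.09 , 0.096]))
top rim+lip 1082 [509.6  -8. ] [128.  148.8] 75.6 z [0.0659 0.0747 0.0784]
top lip 1026 [509.6  -8.1] [127.9 148.8] 75.6 z [0.0673 0.0749 0.0784]
top bar 226 [ 444.8 -248.3] [69.6 17.8] 13.71 z [0.0444 0.053  0.0564]
top plate 1824 [ 444.3 -250.2] [121.5 107.7] 13.56 z [0.0042 0.0079 0.0116]
top ybar 227 [442.1 187.4] [69.4 16.5] 9.37 z [0.0443 0.0528 0.0562]
(array([1553,  303,  282,  354,  293,  262,  545,  491,  307,  313,  320,
        176,  544,    2,    0,    0]), array([0.   , 0.006, 0.012, 0.018, 0.024, 0.03 , 0.036, 0.042, 0.048,
       0.054, 0.06 , 0.066, 0.072, 0.078, 0.084, 0.09 , 0.096]))
scene rim+lip 1257 [506.8 -11.6] [133.9 150.6] 75.04 z [0.0574 0.0677 0.0759]
scene lip 722 [507.2 -11.8] [131.3 149.9] 75.55 z [0.0666 0.0741 0.0762]
scene bar 349 [ 441.9 -252. ] [71.7 16.8] 13.26 z [0.0406 0.0514 0.0539]
scene plate 2274 [
[... 219 characters left out ...]
676614e-04,
        7.67025877e+01, -9.97556793e+00]), 'joint_velocities': array([ 0.02850181, -0.05653036, -0.21994246, -0.05483748,  0.11189855,
        0.11469185]), 'joint_torque': array([ 7.71388786e-04, -4.29424703e+01, -3.26113665e+01, -8.25152597e-05,
        3.75841832e-03,  2.05637764e-05]), 'tcp_pos': array([0.26531995, 0.59301768, 0.2306043 ]), 'ee_rot': array([[-9.12764392e-01,  4.08485857e-01, -6.85911748e-04],
       [ 4.08486373e-01,  9.12763876e-01, -9.94809395e-04],
       [ 2.19709897e-04, -1.18821219e-03, -9.99999270e-01]]), 'force': array([-0.49716594, -0.69544222,  0.38450539]), 'torque': array([ 0.01111916, -0.0300432 ,  0.04915702]), 'grip_width': 0.08547977746393239}
```

Call:
drive_tool(series=[[0, 0, -7.1, 8.6, -40.6, 0, 1], [0, 0, -14.2, 17.2, -81.2, 0, 1], [0, 0, -21.3, 25.8, -121.8, 0, 1], [0, 0, -28.4, 34.4, -162.4, 0, 1], [0, 0, -35.5, 43, -203, 0, 1]])

```text
time_s: 0.62
tcp_pos: [0.3083, 0.3885, 0.2309]
ee_rot: [[-0.501, 0.865, -0.0], [0.865, 0.501, -0.0], [-0.0, -0.0, -1.0]]
force: [0.9, 0.5, 0.3]
grip_width: 0.0853
```

Call:
drive_tool(series=[[0, 0, -7.1, 8.6, -40.6, 0, 1], [0, 0, -14.2, 17.2, -81.2, 0, 1], [0, 0, -21.3, 25.8, -121.8, 0, 1], [0, 0, -28.4, 34.4, -162.4, 0, 1], [0, 0, -35.5, 43, -203, 0, 1]])

```text
time_s: 1.03
tcp_pos: [0.3512, 0.1856, 0.2313]
ee_rot: [[0.094, 0.996, 0.001], [0.996, -0.094, 0.0], [0.0, 0.001, -1.0]]
force: [0.5, 0.4, -0.2]
grip_width: 0.0854
```

Call:
drive_tool(series=[[0, 0, -7.1, 8.6, -40.6, 0, 1], [0, 0, -14.2, 17.2, -81.2, 0, 1], [0, 0, -21.3, 25.8, -121.8, 0, 1], [0, 0, -28.4, 34.4, -162.4, 0, 1], [0, 0, -35.5, 43, -203, 0, 1]])

```text
time_s: 1.45
tcp_pos: [0.3943, -0.0178, 0.2315]
ee_rot: [[0.656, 0.755, 0.001], [0.755, -0.656, -0.0], [0.001, 0.001, -1.0]]
force: [1.5, 0.5, 0.8]
grip_width: 0.0853
```

Call:
drive_tool(series=[[0, 0, -7.1, 8.6, -40.6, 0, 1], [0, 0, -14.2, 17.2, -81.2, 0, 1], [0, 0, -21.3, 25.8, -121.8, 0, 1], [0, 0, -28.4, 34.4, -162.4, 0, 1], [0, 0, -35.5, 43, -203, 0, 1]])

```text
time_s: 1.87
tcp_pos: [0.4373, -0.2209, 0.2312]
ee_rot: [[0.972, 0.233, 0.0], [0.233, -0.972, 0.0], [0.0, -0.0, -1.0]]
force: [1.1, 0.0, 0.1]
grip_width: 0.0857
```

Call:
drive_tool(series=[[0, 0, 0, 3, -15, -30, 1], [0, 0, 0, 6, -29.5, -65, 1], [0, 0, 0, 6, -29.5, -100, 1], [0, 0, 0, 6, -29.5, -130, 1], [0, 0, 0, 6, -29.5, -145, 1]])

```text
time_s: 2.28
tcp_pos: [0.4412, -0.2466, 0.0819]
ee_rot: [[0.971, 0.239, -0.005], [0.239, -0.971, 0.005], [-0.004, -0.006, -1.0]]
force: [-0.6, -0.1, -0.9]
grip_width: 0.0856
```

Run:
```python
from h import *
s=snap('scene');t=snap('top')
f=lambda d,x,y:cv2.resize(d['image'][y:y+120,x:x+130,::-1],None,fx=3,fy=3)
cv2.imwrite('pics/3.png',np.hstack([f(s,315,220),f(t,340,170)]))
print(r.state()['tcp_pos'],r.state()['force'])
```

```text
[ 0.44127289 -0.24636899  0.08277687] [-0.46458226 -0.24088453  0.31481243]
```

View pics/3.png

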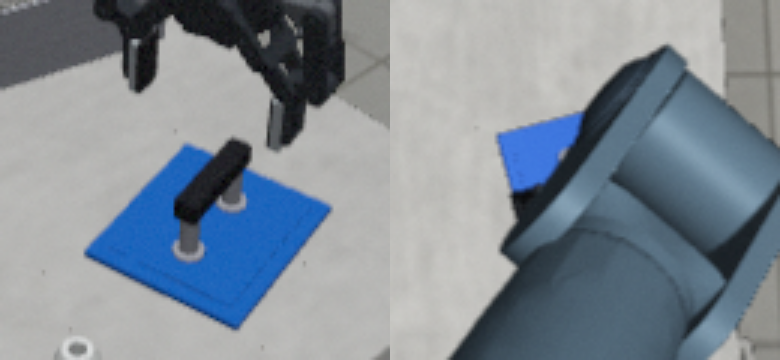

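The open jaws straddle the bar, which runs from about (195,210) to (240,150) in the left half. The gripper is centred to within a few mm, so I'll descend.

Call:
drive_tool(series=[[0, 0, 0, 1, -3, -20, 1], [0, 0, 0, 1, -3, -40, 1], [0, 0, 0, 1, -3, -53, 1], [0, 0, 0, 1, -3, -57, 1], [0, 0, 0, 1, -3, -57, 1]])

```text
time_s: 2.8
tcp_pos: [0.4447, -0.2512, 0.0296]
ee_rot: [[0.971, 0.24, -0.0], [0.24, -0.971, 0.0], [-0.0, -0.0, -1.0]]
force: [0.4, 0.2, 0.6]
grip_width: 0.0851
```

Call:
drive_tool(series=[[0, 0, 0, -1, 0, -4, 1], [0, 0, 0, -1, 0, -4, 0], [0, 0, 0, -1, 0, -4, 0], [0, 0, 0, -1, 0, -4, 0], [0, 0, 0, -1, 0, -4, 0]])

```text
time_s: 3.22
tcp_pos: [0.4439, -0.2515, 0.0259]
ee_rot: [[0.971, 0.24, 0.001], [0.24, -0.971, -0.001], [0.001, 0.001, -1.0]]
force: [-0.3, -0.8, 0.2]
grip_width: 0.0388
```

Call:
drive_tool(series=[[0, 0, 0, 0, 0, 0, 0], [0, 0, 0, 0, 0, 0, 0], [0, 0, 0, 0, 0, 0, 0], [0, 0, 0, 0, 0, 0, 0], [0, 0, 0, 0, 0, 0, 0]])

```text
time_s: 3.63
tcp_pos: [0.4438, -0.2514, 0.0257]
ee_rot: [[0.971, 0.24, 0.0], [0.24, -0.971, -0.0], [0.0, 0.0, -1.0]]
force: [-0.5, 1.0, 4.3]
grip_width: 0.0152
```

Call:
drive_tool(series=[[0, 0, 0, 0, 0, 25, 0], [0, 0, -7, 0, 0, 60, 0], [0, 0, -14, 5, 15, 95, 0], [0, 0, -21, 9, 40, 125, 0], [0, 0, -28, 13, 70, 145, 0]])

```text
time_s: 4.05
tcp_pos: [0.4573, -0.1818, 0.173]
ee_rot: [[0.968, -0.252, 0.003], [-0.252, -0.968, -0.002], [0.003, 0.001, -1.0]]
force: [1.5, -0.4, -2.8]
grip_width: 0.0152
```

Call:
drive_tool(series=[[0, 0, -0.3, 3, 36, 5, 0], [0, 0, -0.3, 6, 72, 10, 0], [0, 0, -0.3, 10, 108, 10, 0], [0, 0, -0.3, 13, 144, 10, 0], [0, 0, -0.3, 14, 181, 10, 0]])

```text
time_s: 4.47
tcp_pos: [0.4698, 0.0015, 0.1795]
ee_rot: [[0.968, -0.249, -0.001], [-0.249, -0.968, 0.0], [-0.001, -0.0, -1.0]]
force: [0.4, -0.5, -2.6]
grip_width: 0.0149
```

Call:
drive_tool(series=[[1.2, 4.8, 0, 0, 0, 0, 0], [2.5, 9.7, 0, 0, 0, 0, 0], [3.7, 14.5, 0, 0, 0, 0, 0], [5, 19.4, 0, 0, 0, 0, 0], [5, 19.4, 0, 0, 0, 0, 0]])

```text
time_s: 4.88
tcp_pos: [0.4711, -0.0005, 0.1783]
ee_rot: [[0.908, -0.249, -0.336], [-0.234, -0.968, 0.086], [-0.347, -0.0, -0.938]]
force: [0.3, -0.0, -3.1]
grip_width: 0.0151
```

Run:
```python
from h import *
s=snap('scene');t=snap('top')
f=lambda d,x,y:cv2.resize(d['image'][y:y+170,x:x+170,::-1],None,fx=2.3,fy=2.3)
cv2.imwrite('pics/4.png',np.hstack([f(s,220,120),f(t,230,130)]))
st=r.state();print(st['tcp_pos'],st['force'],st['ee_rot'],st['grip_width'],st['qpos'])
P=cloud(s);h=cv2.cvtColor(s['image'],cv2.COLOR_RGB2HSV)
m=(h[...,0]>=95)&(h[...,0]<=130)&(h[...,1]>110)&(h[...,2]>50)&(P[...,2]>.05)&(s['range_z']>0)
m=cv2.erode(m.astype(np.uint8),np.ones((3,3)))>0
q=P[m];c=q.mean(0);w=np.linalg.svd(q-c)[2][2];print(len(q),c,'n',w)
a=np.radians(-14.4);q2=(q-[.5085,-.0095,.042])@np.array([[np.cos(a),-np.sin(a),0],[np.sin(a),np.cos(a),0],[0,0,1]])
print('tin frame min/max',np.percentile(q2,1,axis=0).round(4),np.percentile(q2,99,axis=0).round(4))
```

```text
[ 4.70184359e-01 -1.50389691e-04  1.78984633e-01] [ 0.73263463  0.3336792  -3.10547379] [[ 9.09708558e-01 -2.49020997e-01 -3.32293369e-01]
 [-2.33812754e-01 -9.68498051e-01  8.56920110e-02]
 [-3.43164590e-01 -2.60327963e-04 -9.39275251e-01]] 0.015016056931229671 [-13.9682695    5.5353005  106.36650389   0.16897109  88.16732403
  90.41339118]
754 [ 0.44965528 -0.01601119  0.16395671] n [ 0.33025468 -0.09703582  0.93889078]
tin frame min/max [-0.1027 -0.0556  0.0999] [0.0016 0.0382 0.1391]
```

View pics/4.png

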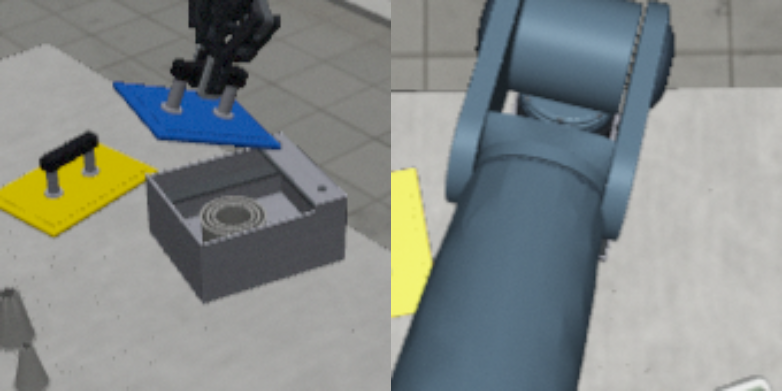

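The cover is held tilted 20° with the lip end down, above the tin. Its front edge is near (280,147) in the left half, and it is square to the tin. I'll lower it and then slide it in along its own plane.

Call:
drive_tool(series=[[0, 0, 0, 0, 0, -20, 0], [0, 0, 0, 0, 0, -40, 0], [0, 0, 0, 0, 0, -55, 0], [0, 0, 0, 0, 0, -65, 0], [0, 0, 0, 0, 0, -67, 0]])

```text
time_s: 5.4
tcp_pos: [0.4687, 0.0002, 0.1116]
ee_rot: [[0.909, -0.249, -0.334], [-0.234, -0.969, 0.086], [-0.345, -0.0, -0.939]]
force: [-0.2, 0.0, -3.8]
grip_width: 0.0147
```

Call:
drive_tool(series=[[0, 0, 0, 6.8, -1.7, -2.5, 0], [0, 0, 0, 13.6, -3.5, -5, 0], [0, 0, 0, 20.4, -5.2, -7.5, 0], [0, 0, 0, 27, -7, -10, 0], [0, 0, 0, 27, -7, -10, 0]])

```text
time_s: 5.82
tcp_pos: [0.4993, -0.0078, 0.1035]
ee_rot: [[0.911, -0.249, -0.33], [-0.234, -0.968, 0.085], [-0.341, -0.0, -0.94]]
force: [0.1, -0.1, -2.4]
grip_width: 0.0146
```

Call:
drive_tool(series=[[0, 0, 0, 6, -1.5, -3, 0], [0, 0, 0, 12, -3, -6, 0], [0, 0, 0, 18, -4.5, -8.5, 0], [0, 0, 0, 24, -6, -11, 0], [0, 0, 0, 24, -6, -11, 0]])

```text
time_s: 6.23
tcp_pos: [0.5208, -0.013, 0.0925]
ee_rot: [[0.908, -0.249, -0.337], [-0.233, -0.969, 0.087], [-0.348, -0.0, -0.937]]
force: [-6.2, 1.2, 3.4]
grip_width: 0.0149
```

Run:
```python
from h import *
s=snap('scene')
f=lambda d,x,y:cv2.resize(d['image'][y:y+150,x:x+170,::-1],None,fx=4,fy=4)
cv2.imwrite('pics/5.png',f(s,240,130))
st=r.state();print(st['tcp_pos'],st['force'],st['grip_width'])
```

```text
[ 0.52072442 -0.01299996  0.09254503] [-5.98618584  1.03518149  3.52836978] 0.01513254824592107
```

View pics/5.png

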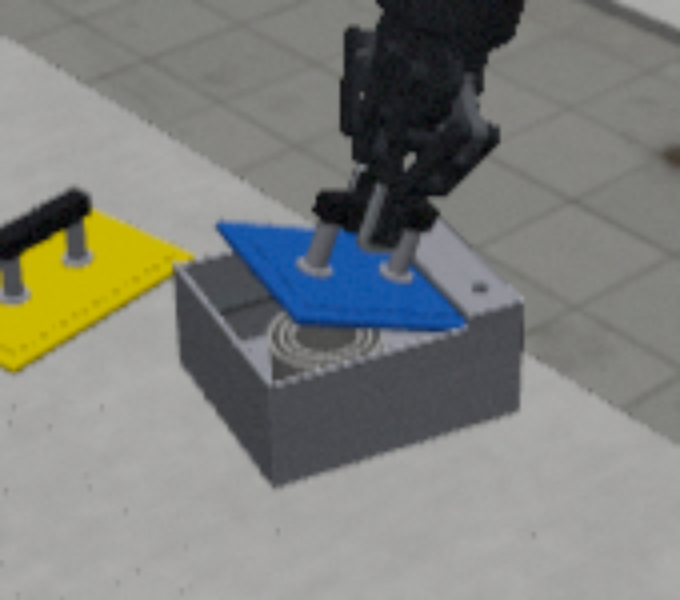

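Run:
```python
from h import *
s=snap('scene');P=cloud(s);h=cv2.cvtColor(s['image'],cv2.COLOR_RGB2HSV)
m=(h[...,0]>=95)&(h[...,0]<=130)&(h[...,1]>110)&(h[...,2]>50)&(P[...,2]>.04)&(s['range_z']>0)
q=P[m];a=np.radians(-14.4)
q2=((q-[.507,-.0115,.042])@np.array([[np.cos(a),-np.sin(a),0],[np.sin(a),np.cos(a),0],[0,0,1]]))*1000
for i in (0,1,2): print(np.percentile(q2[:,i],[0,.5,1,5,50,95,99,99.5,100]).round(1))
e=cv2.erode(m.astype(np.uint8),np.ones((3,3)))[m]>0
qq=q2[e];c=qq.mean(0);n=np.linalg.svd(qq-c)[2][2];n*=np.sign(n[2]);print('n',n,'top z at x=39,y=0:',c[2]-(n[0]*(39-c[0])+n[1]*(0-c[1]))/n[2])
far=qq[qq[:,0]>25];print(far[np.argsort(-far[:,0])[:8]].round(1))
```

```text
[-552.5 -537.4 -531.6 -443.7  -18.2   39.9   46.5   66.8  121.4]
[-213.  -211.2 -209.7 -146.   -20.9   45.8   75.5   79.3   86.5]
[ -1.7  17.6  17.9  20.6  42.5 318.9 450.3 459.1 466.7]
n [ 0.34420481 -0.00921402  0.93884937] top z at x=39,y=0: 21.024961876255368
[[ 44.1 -18.1  17.9]
 [ 43.2  -5.9  18.8]
 [ 42.8 -15.8  19.5]
 [ 42.7 -25.1  19.9]
 [ 42.3 -30.3  20.5]
 [ 42.3  -3.1  20.1]
 [ 42.2 -12.5  20.4]
 [ 41.8 -22.2  18.5]]
```

The plate's top surface measures 21 mm above the ledge at the lip edge, under the lip's 28 mm, so the end is tucked. I'll back off slightly and level it in steps.

Call:
drive_tool(series=[[0, 0, 0, -3.9, 1, 0, 0], [-0.6, -2.4, 0, -6, 1.5, -2.8, 0], [-1.3, -5.1, 0, -8, 2.1, -5.9, 0], [-2, -7.7, 0, -9.7, 2.5, -8.8, 0], [-2.6, -10, 0, -11.2, 2.9, -11.6, 0]])

```text
time_s: 6.75
tcp_pos: [0.5103, -0.0103, 0.0804]
ee_rot: [[0.955, -0.249, -0.161], [-0.246, -0.969, 0.041], [-0.166, 0.0, -0.986]]
force: [-1.4, 0.4, -2.4]
grip_width: 0.0149
```

Call:
drive_tool(series=[[-0.8, -3.1, 0, -1, 0.2, -4, 0], [-1.6, -6.2, 0, -2, 0.4, -8, 0], [-2.4, -9.2, 0, -2.5, 0.6, -11, 0], [-2.4, -9.2, 0, -2.5, 0.6, -11, 0], [-2.4, -9.2, 0, -2.5, 0.6, -11, 0]])

```text
time_s: 7.17
tcp_pos: [0.5072, -0.0095, 0.0695]
ee_rot: [[0.969, -0.249, -0.005], [-0.249, -0.969, 0.0], [-0.005, 0.001, -1.0]]
force: [-0.9, -0.5, -3.0]
grip_width: 0.015
```

Call:
drive_tool(series=[[0, 0, 0, 1, 0, -1, 0], [0, 0, 0, 1, 0, -2, 0], [0, 0, 0, 1, 0, -2, 0], [0, 0, 0, 1, 0, -2, 0.5], [0, 0, 0, 1, 0, -2, 0.5]])

```text
time_s: 7.58
tcp_pos: [0.5096, -0.0099, 0.0682]
ee_rot: [[0.968, -0.249, -0.003], [-0.249, -0.969, -0.0], [-0.003, 0.001, -1.0]]
force: [0.1, -1.4, 0.5]
grip_width: 0.0383
```

Call:
drive_tool(series=[[0, 0, 0, 0, 0, 0, 0.5], [0, 0, 0, 0, 0, 0, 0.5], [0, 0, 0, 0, 0, 0, 0.5], [0, 0, 0, 0, 0, 0, 0.5], [0, 0, 0, 0, 0, 0, 0.5]])

```text
time_s: 8.0
tcp_pos: [0.5088, -0.0097, 0.0678]
ee_rot: [[0.968, -0.249, -0.003], [-0.249, -0.969, 0.0], [-0.003, 0.001, -1.0]]
force: [0.7, 0.0, 0.1]
grip_width: 0.0428
```

Released. Now I'll rise straight up and move back out of the cameras' view.

Call:
drive_tool(series=[[0, 0, 0, 0, 0, 15, 0.5], [0, 0, 0, 0, 0, 40, 0.5], [0, 0, 0, 0, 0, 75, 0.5], [0, 0, 0, 0, 0, 110, 0.5], [0, 0, 0, 0, 0, 145, 0.5]])

```text
time_s: 8.42
tcp_pos: [0.5083, -0.0096, 0.214]
ee_rot: [[0.968, -0.249, -0.004], [-0.249, -0.968, 0.0], [-0.004, 0.001, -1.0]]
force: [0.3, -0.4, 0.3]
grip_width: 0.0426
```

Call:
drive_tool(series=[[0, 0, 0, -15, -38, 0, 0.5], [0, 0, 0, -30, -76, 0, 0.5], [0, 0, 0, -45, -114, 0, 0.5], [0, 0, 0, -60, -152, 0, 0.5], [0, 0, 0, -75, -190, 0, 0.5]])

```text
time_s: 8.83
tcp_pos: [0.4328, -0.2011, 0.213]
ee_rot: [[0.969, -0.248, -0.003], [-0.248, -0.969, -0.0], [-0.003, 0.001, -1.0]]
force: [0.9, 0.1, -0.1]
grip_width: 0.0427
```

Run:
```python
from h import *
t=snap('top');s=snap('scene')
f=lambda d,x,y:cv2.resize(d['image'][y:y+150,x:x+150,::-1],None,fx=2.6,fy=2.6)
cv2.imwrite('pics/6.png',np.hstack([f(s,220,130),f(t,230,130)]))
a=np.radians(-14.4);R=np.array([[np.cos(a),-np.sin(a),0],[np.sin(a),np.cos(a),0],[0,0,1]])
for n,d,c in(('top',t,[.5096,-.008,.042]),('scene',s,[.507,-.0115,.042])):
    P=cloud(d);q=((P-c)@R)*1000;hsv=cv2.cvtColor(d['image'],cv2.COLOR_RGB2HSV)
    near=(abs(q[...,0])<75)&(abs(q[...,1])<65)&(d['range_z']>0)
    b=q[near&(q[...,2]>38)&(q[...,2]<62)]
    if len(b)>20: print(n,'bar',len(b),cv2.minAreaRect(b[:,:2].astype(np.float32)),'z top',np.percentile(b[:,2],[50,90]))
    p=q[near&(hsv[...,0]>=95)&(hsv[...,0]<=130)&(hsv[...,1]>110)]
    if len(p)>20:
        A=np.c_[p[:,:2],np.ones(len(p))];print(n,'plate tilt',np.linalg.lstsq(A,p[:,2],rcond=None)[0],p.min(0),p.max(0))
    Y=(P[...,0]>.36)&(P[...,0]<.53)&(P[...,1]>.11)&(P[...,1]<.26)&(P[...,2]>.038)&(P[...,2]<.065)
    if Y.sum()>20: print(n,'ybar',cv2.minAreaRect((P[Y][:,:2]*1000).astype(np.float32)))
```

```text
top bar 230 ((35.157508850097656, 3.3061752319335938), (90.19902038574219, 118.43310546875), 57.22784423828125) z top [52.98208231 55.59866152]
top plate tilt [0.02690081 0.01498053 9.23945947] [-59.99146973 -55.07277084 -38.80220432] [42.2699839  52.99513523 56.59383216]
top ybar ((442.27801513671875, 187.58978271484375), (69.60128021240234, 16.889318466186523), 10.183980941772461)
scene bar 276 ((0.7742080688476562, -0.2002124786376953), (70.57396697998047, 20.546417236328125), 0.9079108834266663) z top [50.37125123 53.11159096]
scene plate tilt [ 3.15473141e-03 -3.64091244e-02  8.74453192e+00] [-71.51668385 -62.62149859   1.92422869] [55.21359876 59.96511205 51.28374234]
scene ybar ((439.90625, 182.642578125), (71.276611328125, 19.5642147064209), 7.753717422485352)
```

View pics/6.png

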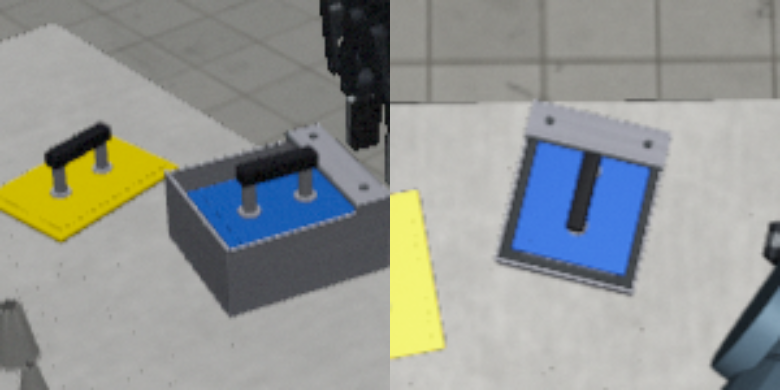

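The picture shows the blue cover lying flat in the tin, with its lip end under the lip edge at (530,140) to (660,165) in the right half. The bar stands clear of the lip and walls, and the yellow cover has not moved.

```bash
python3 -c "
from cell import r
print(r.hand_in())"
```

```text
the job is handed in; nothing more can be done
None
```

The blue cover is in the tin, lying flat on the ledge with one end under the lip. I handed the job in at about 9 s of the 37 s allowed. I gripped the cover by its bar, tilted it 20° and slid it under the lip along its own plane. Then I levelled it, let go and moved the arm clear.

**Last checks, by measurement:**
- **Position:** in the scene camera the bar is about 1 mm from the cavity centre in x and y, about 1° off the tin's x. Its top is about 53 mm above the ledge, which puts its centre at about 45 mm, inside the 38–50 mm band.
- **Level:** plane fits to the plate give a tilt of about 2°, but they include a few stray pixels.
- **Yellow cover:** its bar's centre reads within about 2 mm of its first position in both cameras.
- **Forces:** the only notable contact was a few newtons as the cover slid in, and it went away when I backed off 4 mm.

**One check disagreed:** the top camera's automatic bar fit gave a wrong centre (35 mm off in x) and a box 90 x 118 mm, not the bar's shape. I took this to be stray points and discarded it. The top picture itself shows the cover seated and centred.

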